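# Tip the tomatoes into the tilt-out vegetable bin

## Robot

A 6-joint arm with a two-finger parallel gripper is mounted at the origin on a cart in front of the work surface, level with it; the furniture and walls round the work are solid. World frame = base frame: x ahead of the robot, y to its left, z up, the work surface at z = 0. Lengths are in m, angles in rad, forces in N, time in s.
With the tool pointing down it reaches from about 0.3 to 0.825 m from the base axis. Payload 5.4 kg.
Tool frame: the origin (TCP) lies at the very end of the fingers, on their centre line; the grasp point (between the pads) lies manip.hold_point_z behind it (manip.hold_point_z is the distance from the TCP to the grasp point, in m); z points along the fingers, y is the line along which they close (so a half turn about z gives the same grasp; the last joint's range is limited). The gripper opens to 92 mm and grips with 3 to 60 N. Pads are 20 mm wide; open, the fingers measure 128 mm over their backs; the gripper's body (75 mm by 189 mm) begins 69 mm behind the grasp point.
Start: joints at [0.934, 0.158, 1.597, -0, 1.386, -0.21], TCP at [0.238, 0.523, 0.184] pointing down, gripper open.
Joint ranges: [-2.91, 2.91], [-0.94, 2.29], [0.18, 2.7], [-1.29, 4.43], [0.17, 2.64], [-3, 3]. Speed limits (rad/s): [2.57, 2.57, 3.14, 3.14, 3.14, 3.14].

## Interface

Orientations are given as a unit quaternion [x, y, z, w].
In Python, from plant import manip gives the robot as it stands.
- The arm moves only by the tool jog_arm, never from a script. Its argument "steps" is a list that holds one entry, the list of rows, each a list of 5 numbers: the shift along the tool's x, y, z in m, then the turn about the tool's z in units of 6 degrees (1.0 is 6 degrees), then the opening, from 0 (shut) to 1 (fully open). A call has 1 to 10 rows; each row shifts and turns the commanded pose from where the row before left it, along the tool's axes as they then stand; what a row does not reach is not made up. A row lasts 1/10 s, in which the tool goes at most 50 mm and 8.59 degrees, less where a joint would pass 70% of its speed; a pose out of reach is approached as far as the arm can. A call is refused whole if a number of a shift passes 0.05 or a number of a turn 1, either way. A call with a gripper value outside its range is refused whole. The fingers move at their own pace and stop on an object; the grip force is fixed at half the most. Time passes only in rows, so rows that do not move let the fingers close. It gives the time, the measured TCP pose, the force, the opening and the grip force at its end, in the units of the state.
- manip.read_state(): the state, without advancing time (a new reading comes with each control period).
- manip.grab_frame(name): name is "scene" or "top"; returns the picture (400x640x3 uint8, red, green, blue); there is no depth.
- manip.camera_params(name): a dict with "K" (3x3 intrinsics, pixels), "xyz" and "orientation" of the camera in the world. Camera axes: x right, y down, z forward; pixel columns grow to the right and rows downward; lengths in m; the calibration is good to about 2 mm. A picture is of the moment at which its call begins. camera_params takes no time and is no camera call.
- manip.sign_off(): hands the job in; it is judged then, once.
Trained networks look in the newest picture that a camera, given by its name, has taken for a name from the list of things; names that differ only in an ending like _2 or _b are one class to them, and where a whole thing is asked for, a point or a joint stands for the part that bears it (a point fixed in the world has none). Each returns a list of dicts, best first, with "p" (0 to 1); they miss things now and then, are a little off and sometimes report something else, mostly with a low value. They report only what shows in the picture. A call takes as long as a camera call. They do not tell look-alikes from the thing itself.
- manip.recognise(camera, thing): "rect" ([left, top, right, bottom] in pixels, round what is visible of it).
- manip.silhouettes(camera, thing): "region" (400x640 bool, what is visible of it) and "rect" ([left, top, right, bottom] in pixels, round what is visible of it).
- manip.tip_of(camera, thing): "position" ([column, row] in pixels: a listed point, or the origin of a listed thing).
The state is a dict: "time": time; "joint_pos": joint angles; "joint_vel": joint speeds; "joint_efforts": joint torques, N m; "tool_pos": TCP position; "tcp_rot": TCP orientation; "contact_force": force on the tool from outside, world axes, zero at the start; "torque": the same for the moment, N m; "grip_width": finger opening in m; "gripper_force": force on a finger pad.
Only numpy, scipy, OpenCV 4.12 (cv2) and the standard library are available. Lean on these libraries where they do the work, as an engineer would, in place of code of your own. Each camera call takes 0.05 s, during which the arm holds its last target. There are 200 camera calls.

## Task

Pull the front of the wooden vegetable bin open by its brass knob until it stops, then pick up the scoop that holds the two tomatoes by its handle and pour both tomatoes into the tilted-out bin. Set the empty scoop back down upright on the worktop and leave the bin open.

Things in the scene. Friction and masses are not known exactly. Their poses are not given: they have to be found in the camera images.
- bin_mouth (a point): Mid of the tilting bin's mouth (95 x 156 mm), moving with its green front. x to its back wall, y across, z along the front panel (upright when shut). From here, in its axes: brass knob centre (-98, 0, +10), 28 thick, 30 long along x; hinge at (-61, 0, -115), axis y; front's top edge z +25, back wall's top z -25. Stop: leans 0.70 rad towards robot. Stiff hinge (3-5 N at knob), stays where left.
- scoop_1_grip (a point): Aluminium scoop with the two tomatoes (a like scoop holds a lemon): mid of its dark wooden bar handle, 86 mm above its underside; bar 100 long (x), 16 wide (y), 18 high. x to its open spout, z up. Spout edge (+62, 0, -75 mm) from here; floor 96 wide, walls 46 high, spout ramp rises 10 degrees, so tip by about 35 to 45. 0.15 to 0.31 kg; it balances about below here.
- tomato_1_mid (a point): Centre of a small red tomato, 33 mm across, loose in scoop_1; it rolls.
- tomato_2_mid (a point): Centre of the other small red tomato, 34 mm across, loose in scoop_1; it rolls.
Not all that is in view belongs to the job. What is shaped like the part that bears tomato_1_mid but grey or turquoise is not meant.

How it is judged:
On the way, in this order (a step that is already met when the one before it is completed fails the run):
1. the bin front is pulled open to its stop (within 5 degrees) (angle between bin_mouth's own z axis and vertical above 0.61 rad), for 0.2 s.
2. the tomato scoop is tipped by 20 degrees or more over the open bin (angle between scoop_1_grip's own z axis and vertical above 0.35 rad and horizontal distance between scoop_1_grip and bin_mouth below 0.15 m and height (world z) of scoop_1_grip above 0.15 m), for 0.1 s.
At the end, for the whole second after the job is handed in: The bin front is still open to its stop (within 5 degrees), both tomatoes lie inside the tilted-out bin below its rim, and the scoop stands upright (within 10 degrees) on the worktop (angle between bin_mouth's own z axis and vertical above 0.61 rad and z of tomato_1_mid in the frame of bin_mouth between -0.115 and -0.02 m and x of tomato_1_mid in the frame of bin_mouth between -0.05 and 0.05 m and y of tomato_1_mid in the frame of bin_mouth between -0.08 and 0.08 m and z of tomato_2_mid in the frame of bin_mouth between -0.115 and -0.02 m and x of tomato_2_mid in the frame of bin_mouth between -0.05 and 0.05 m and y of tomato_2_mid in the frame of bin_mouth between -0.08 and 0.08 m and angle between scoop_1_grip's own z axis and vertical below 0.17 rad and height (world z) of scoop_1_grip between 0.076 and 0.105 m); the robot touches nothing.
It also fails if it takes over 70 s, if anything falls off the work surface, if the arm or the gripper's body presses on something with over 40 N, if the wrist force passes 120 N, or if a joint passes its speed limit or range.

## Working session

There is one attempt and no reset: what is moved stays moved. The work goes in short steps, Python scripts to look and compute and a tool call to move; the robot and the scene stay as the last step left them, time stands still between calls to the robot, and variables do not carry over. Pictures are saved under pics/ and viewed, at most 10 in all, crops included, and the job is handed in when it is done.

Besides the shell and the picture viewer there is one more tool, called after ">>>" by a JSON object that holds its "method" and its "body". jog_arm: Moves the arm, as the interface text tells. Its arguments: {"type":"object","properties":{"steps":{"type":"array"}},"required":["steps"]}

```bash
ls; mkdir -p pics
cat > h.py <<'E'
from plant import manip
import numpy as np, cv2
from scipy.spatial.transform import Rotation as R
def cam(n):
    c=manip.camera_params(n); return np.array(c["K"]),np.array(c["xyz"]),R.from_quat(c["orientation"]).as_matrix()
def ray(n,uv):
    K,p,r=cam(n); d=r@np.linalg.solve(K,[uv[0],uv[1],1.]); return p,d/np.linalg.norm(d)
def tri(obs):
    A=np.zeros((3,3));b=np.zeros(3)
    for p,d in obs:
        M=np.eye(3)-np.outer(d,d);A+=M;b+=M@p
    x=np.linalg.solve(A,b); return x,[np.linalg.norm((np.eye(3)-np.outer(d,d))@(x-p)) for p,d in obs]
def proj(n,X):
    K,p,r=cam(n); q=K@(r.T@(np.array(X)-p)); return q[:2]/q[2]
def save(n,f,crop=None,s=1):
    im=manip.grab_frame(n)[:,:,::-1]
    if crop: im=im[crop[1]:crop[3],crop[0]:crop[2]]
    cv2.imwrite("pics/"+f,cv2.resize(im,None,fx=s,fy=s,interpolation=cv2.INTER_CUBIC));
E
python3 - <<'E'
from h import *
np.set_printoptions(precision=3,suppress=True)
save("scene","s0.png");save("top","t0.png")
for n in("scene","top"):
    c=manip.camera_params(n);print(n,c)
    for t in("bin_mouth","scoop_1_grip","tomato_1_mid"):
        print(t,[(np.round(d["position"],1),round(d["p"],2)) for d in manip.tip_of(n,t)])
print(manip.read_state(),manip.hold_point_z)
E
```

```text
pics
scene {'K': array([[457.547,   0.   , 317.74 ],
       [  0.   , 457.547, 200.252],
       [  0.   ,   0.   ,   1.   ]]), 'xyz': array([ 0.129, -0.539,  0.928]), 'orientation': array([ 0.903, -0.263,  0.089, -0.327])}
bin_mouth [(array([406. , 244.2]), 0.55)]
scoop_1_grip [(array([288.2, 210.8]), 0.71), (array([290.8, 233.2]), 0.65)]
tomato_1_mid [(array([326.9, 201.7]), 0.66), (array([265.8, 204.5]), 0.58), (array([284.1, 224.8]), 0.54)]
top {'K': array([[514.071,   0.   , 326.774],
       [  0.   , 514.071, 197.462],
       [  0.   ,   0.   ,   1.   ]]), 'xyz': array([0.267, 0.076, 1.439]), 'orientation': array([ 0.713, -0.696,  0.067, -0.059])}
bin_mouth [(array([414.1, 177. ]), 0.98)]
scoop_1_grip [(array([322.3, 228.2]), 0.62)]
tomato_1_mid [(array([317.8, 187.6]), 0.62), (array([319.8, 239.8]), 0.57)]
{'time': 0.4, 'joint_pos': array([ 0.934,  0.158,  1.597, -0.   ,  1.386, -0.21 ]), 'joint_vel': array([-0.001, -0.   , -0.002, -0.   ,  0.001,  0.   ]), 'joint_efforts': array([ -0.   , -38.508, -32.189,   0.07 ,   0.033,  -0.   ]), 'tool_pos': array([0.238, 0.523, 0.184]), 'tcp_rot': array([ 0.212,  0.977, -0.   , -0.   ]), 'contact_force': array([ 0.378, -0.493, -0.029]), 'torque': array([-0.007,  0.003, -0.006]), 'gripper_force': 0.0, 'grip_width': 0.0918395934171432} 0.0187
```

View pics/s0.png

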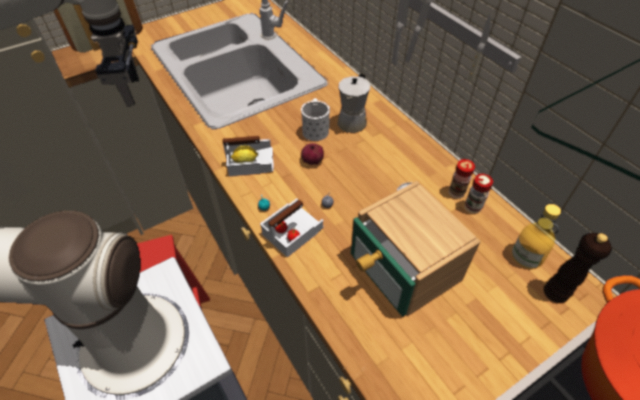

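View pics/t0.png

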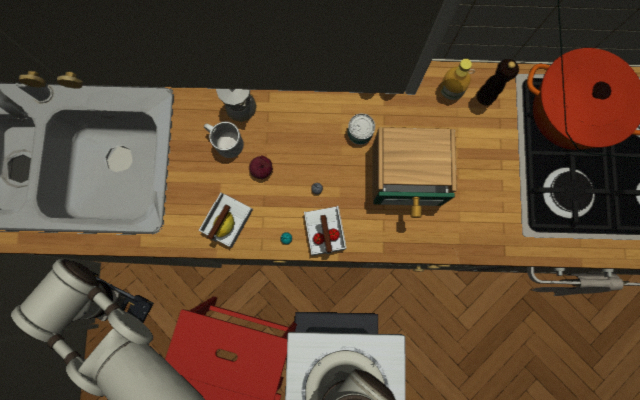

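The scene view shows two scoops: the one with two red tomatoes at about (291,226), top view (325,230), and the one with a lemon at (247,155), top view (225,222). The red tomatoes mark the first as the one meant; the grey and turquoise balls are decoys. The bin's knob is at scene (370,260), top (417,207). I'll confirm with an enlarged crop.

Run:
```python
from h import *
np.set_printoptions(precision=3,suppress=True)
a=cv2.imread("pics/s0.png")[190:310,250:420];b=cv2.imread("pics/t0.png")[170:265,295:465]
a=cv2.resize(a,None,fx=4.6,fy=4.6,interpolation=cv2.INTER_CUBIC)[:,:782];b=b
c=cv2.resize(a,(390,275));
im=np.hstack([cv2.resize(cv2.imread("pics/s0.png")[195:315,255:415],(400,300),interpolation=2),cv2.resize(cv2.imread("pics/t0.png")[170:270,300:433],(399,300),interpolation=2)])
im2=np.hstack([cv2.resize(cv2.imread("pics/s0.png")[195:255,255:335],(400,300),interpolation=2),cv2.resize(cv2.imread("pics/t0.png")[200:260,290:370],(399+1,300),interpolation=2)[:,:399]])
cv2.imwrite("pics/c0.png",np.vstack([im,im2]))
for n in("scene","top"):
  for t in("bin_mouth","scoop_1_grip","tomato_1_mid"):
    for d in manip.silhouettes(n,t):
      m=d["region"];ys,xs=np.nonzero(m); print(n,t,round(d["p"],2),np.round(d["rect"]),m.sum(),(xs.mean(),ys.mean()) if len(xs) else 0)
```

```text
scene bin_mouth 0.63 [351. 220. 420. 317.] 3456 (np.float64(382.57465277777777), np.float64(264.19965277777777))
scene scoop_1_grip 0.91 [257. 198. 326. 256.] 1828 (np.float64(290.2636761487965), np.float64(227.46280087527353))
scene tomato_1_mid 0.64 [319. 196. 332. 211.] 128 (np.float64(326.8515625), np.float64(202.1328125))
scene tomato_1_mid 0.46 [278. 221. 288. 236.] 110 (np.float64(281.2181818181818), np.float64(227.9181818181818))
scene tomato_1_mid 0.44 [258. 198. 268. 211.] 103 (np.float64(263.4757281553398), np.float64(204.04854368932038))
top bin_mouth 0.59 [375. 185. 451. 218.] 1584 (np.float64(413.1698232323232), np.float64(196.5530303030303))
top scoop_1_grip 0.9 [304. 208. 348. 254.] 1300 (np.float64(324.14307692307693), np.float64(229.42538461538462))
top scoop_1_grip 0.44 [373. 184. 454. 218.] 1526 (np.float64(412.84469200524245), np.float64(196.31389252948887))
top tomato_1_mid 0.66 [314. 236. 323. 245.] 85 (np.float64(317.5882352941176), np.float64(238.64705882352942))
top tomato_1_mid 0.64 [311. 183. 319. 195.] 116 (np.float64(316.4568965517241), np.float64(188.14655172413794))
top tomato_1_mid 0.51 [279. 233. 291. 244.] 96 (np.float64(285.7916666666667), np.float64(237.94791666666666))
```

View pics/c0.png

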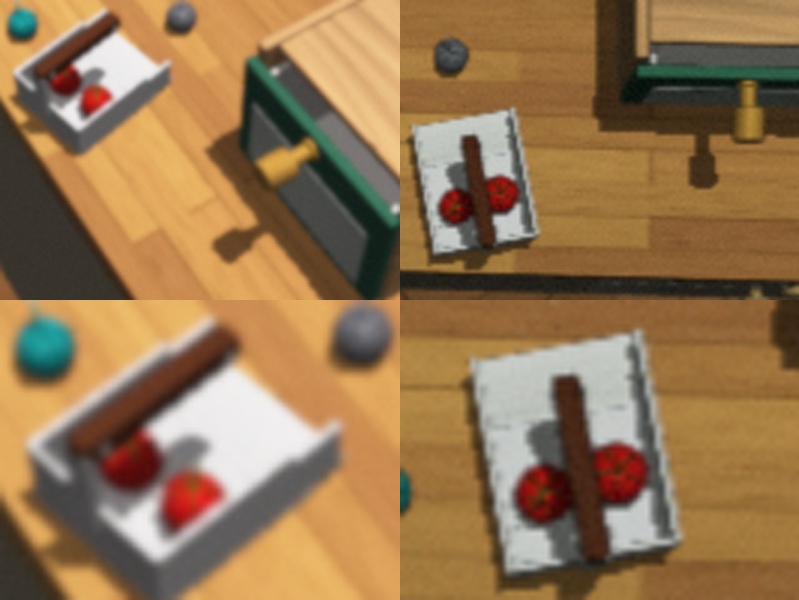

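Crop confirms: tomato scoop, handle ends scene (272.6,223)/(300,204), top (329,251)/(323.6,216); spout faces away from the robot. Knob mid scene ≈(371,258), top ≈(416,205).

Run:
```python
from h import *
np.set_printoptions(precision=3,suppress=True)
for k,s,t in [("near",(272.6,223.5),(329,251)),("far",(300,204.5),(323.6,216)),("grip",(288,211.5),(322.3+3,232)),
 ("knob",(371,258),(416,205)),("knobtip",(363,262.2),(416.3,211.7)),("knobbase",(381,254),(416,198)),("tom",(266+14,223+4),(319,239)),("mouth",(406,244.2),(414.1,177)),
 ("panelL",(352,220),(375,202-8)),("panelR",(408,308),(450,203-8))]:
    print(k,*tri([ray("scene",s),ray("top",t)]))
# green panel mask
im=cv2.imread("pics/t0.png").astype(int);g=(im[:,:,1]>im[:,:,2]+25)&(im[:,:,1]>im[:,:,0]+5)
ys,xs=np.nonzero(g&(np.indices(g.shape)[0]>170)&(np.indices(g.shape)[0]<215)&(np.indices(g.shape)[1]>365)&(np.indices(g.shape)[1]<465))
for x in range(376,456,8): 
    q=ys[xs==x]; 
    if len(q): print(x,q.min(),q.max(),end="; ")
```

```text
near [0.369 0.054 0.087] [np.float64(0.0012709219011532583), np.float64(0.001270921901153217)]
far [0.457 0.072 0.08 ] [np.float64(0.003342542290879766), np.float64(0.003342542290879827)]
grip [0.417 0.065 0.086] [np.float64(1.3785588863549164e-05), np.float64(1.3785588863587453e-05)]
knob [ 0.486 -0.166  0.133] [np.float64(0.002225459564017813), np.float64(0.002225459564017768)]
knobtip [ 0.467 -0.166  0.134] [np.float64(0.0034451754811453024), np.float64(0.0034451754811453184)]
knobbase [ 0.507 -0.167  0.131] [np.float64(0.0004812000235432489), np.float64(0.0004812000235433099)]
tom [0.402 0.083 0.017] [np.float64(0.0026374982346400963), np.float64(0.00263749823464015)]
mouth [ 0.57  -0.168  0.116] [np.float64(0.004716603683247986), np.float64(0.0047166036832482095)]
panelL [ 0.513 -0.06   0.125] [np.float64(0.002533681540244003), np.float64(0.002533681540243967)]
panelR [ 0.521 -0.27   0.054] [np.float64(0.010748875431586216), np.float64(0.01074887543158613)]
384 192 195; 392 192 195; 400 192 195; 408 192 195; 416 192 195; 424 193 196; 432 193 196; 440 193 196; 448 193 196;
```

>>> {"method": "jog_arm", "body": {"steps": [[[0,0,-0.02,-1,1],[0,0,-0.02,-1,1],[0,0,-0.02,-1,1],[0,0,-0.02,-1,1],[0,0,0,-0.08,1],[-0.04,-0.04,0,0,1],[-0.04,-0.04,0,0,1],[-0.04,-0.04,0,0,1],[-0.04,-0.04,0,0,1],[-0.03,-0.04,0,0,1]]]}}

```text
time: 1.7
tool_pos: [0.4104, 0.3404, 0.2627]
tcp_rot: [0.001, 1.0, -0.0, -0.001]
contact_force: [0.5, 0.0, 0.6]
grip_width: 0.0917
gripper_force: 0.0
```

Run:
```python
from h import *
np.set_printoptions(precision=3,suppress=True)
def at(n,uv,z):
    p,d=ray(n,uv); return p+d*(z-p[2])/d[2]
print(at("top",(384,193.5),.148),at("top",(448,194.5),.148))
im=cv2.imread("pics/t0.png")[120:220,360:470]; s=cv2.imread("pics/s0.png")[175:315,340:490]
cv2.imwrite("pics/c1.png",np.hstack([cv2.resize(im,(440,400),interpolation=2),cv2.resize(s,(350,400*350//375),interpolation=2)[:373].copy() if 0 else cv2.resize(s,(360,400),interpolation=2)]))
```

```text
[ 0.513 -0.082  0.148] [ 0.515 -0.246  0.148]
```

View pics/c1.png

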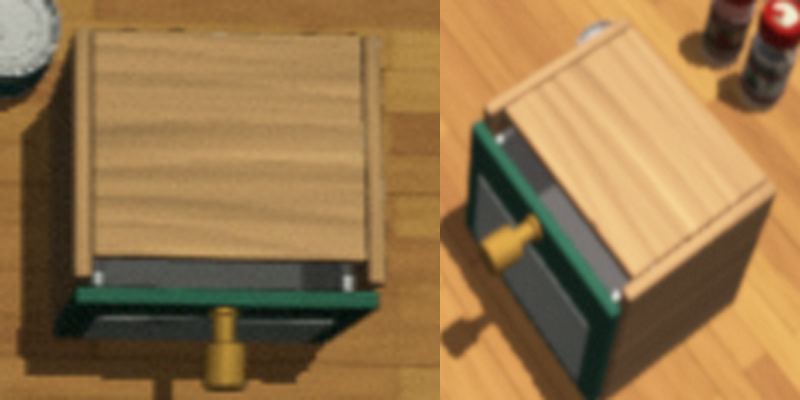

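The crop shows the roof set back behind the green front, knob head (wide) at top crop (225,365) → (416.2,211), neck behind it; scene (365.8,262).

Run:
```python
from h import *
np.set_printoptions(precision=3,suppress=True)
for k,s,t in [("head",(365.8,262),(416.2,210.5)),("roofL",(368.3,212.8),(382.5,184.3)),("roofR",(418.3,273.7),(450.8,185.5)),("sideL",(359.5,214),(380.5,189.3)),("greenTL",(354.5,219),(379.5,194))]:
    print(k,*tri([ray("scene",s),ray("top",t)]))
```

```text
head [ 0.472 -0.166  0.131] [np.float64(0.002028639106974349), np.float64(0.002028639106974308)]
roofL [ 0.537 -0.078  0.152] [np.float64(0.0012409123221203094), np.float64(0.0012409123221203008)]
roofR [ 0.535 -0.252  0.149] [np.float64(0.003012002157682753), np.float64(0.003012002157682782)]
sideL [ 0.521 -0.072  0.153] [np.float64(0.001317211505917821), np.float64(0.0013172115059179364)]
greenTL [ 0.511 -0.07   0.141] [np.float64(0.001919712003399844), np.float64(0.001919712003399794)]
```

>>> {"method": "jog_arm", "body": {"steps": [[[0,-0.05,0,0,1],[0,-0.05,0,0,1],[0,-0.05,0,0,1],[0,-0.05,0,0,1],[0,-0.05,0,0,1],[0,-0.05,0,0,1],[0,-0.05,0,0,1],[0,-0.05,0,0,1],[-0.03,-0.05,0,0,1],[-0.02,-0.05,0,0,1]]]}}

```text
time: 2.7
tool_pos: [0.4541, -0.149, 0.2631]
tcp_rot: [0.001, 1.0, 0.0, -0.0]
contact_force: [0.6, 0.7, 0.2]
grip_width: 0.0918
gripper_force: 0.0
```

>>> {"method": "jog_arm", "body": {"steps": [[[0,0,0,0,1],[0,0,0,0,1]]]}}

```text
time: 2.9
tool_pos: [0.4535, -0.1475, 0.2626]
tcp_rot: [0.002, 1.0, 0.001, -0.001]
contact_force: [0.0, -0.0, -0.1]
grip_width: 0.0915
gripper_force: 0.0
```

>>> {"method": "jog_arm", "body": {"steps": [[[-0.016,-0.018,0,0,1],[0,0,0.04,0,1],[0,0,0.04,0,1],[0,0,0.04,0,1],[0,0,0.03,0,1],[0,0,0,0,1],[0,0,0,0,1]]]}}

```text
time: 3.6
tool_pos: [0.4701, -0.1642, 0.1148]
tcp_rot: [-0.001, 1.0, 0.0, 0.0]
contact_force: [-0.4, -0.1, 0.2]
grip_width: 0.0918
gripper_force: 0.0
```

Run:
```python
from h import *
s=manip.grab_frame("scene")[190:310,310:450,::-1];t=manip.grab_frame("top")[150:270,345:485,::-1]
cv2.imwrite("pics/k.png",np.hstack([cv2.resize(i,(400,343),interpolation=2) for i in (s,t)]))
```

```text
(no output)
```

View pics/k.png

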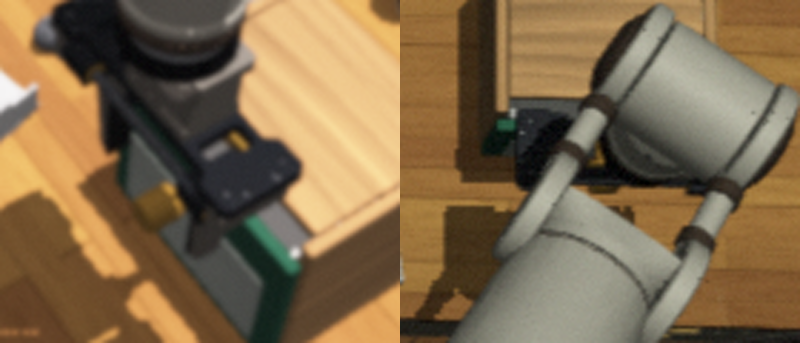

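The scene crop shows the knob (160,205) between the open fingers. Close the gripper.

>>> {"method": "jog_arm", "body": {"steps": [[[0,0,0,0,0],[0,0,0,0,0],[0,0,0,0,0],[0,0,0,0,0],[0,0,0,0,0]]]}}

```text
time: 4.2
tool_pos: [0.4701, -0.1653, 0.1143]
tcp_rot: [-0.0, 1.0, -0.0, 0.0]
contact_force: [0.1, 0.1, -0.0]
grip_width: 0.0537
gripper_force: 0.0
```

>>> {"method": "jog_arm", "body": {"steps": [[[0,0,0,0,0],[0,0,0,0,0],[0,0,0,0,0],[0,0,0,0,0],[0.012,0,0.004,0,0],[0.012,0,0.006,0,0],[0.011,0,0.007,0,0]]]}}

```text
time: 4.9
tool_pos: [0.4368, -0.1676, 0.1042]
tcp_rot: [-0.001, 1.0, -0.002, 0.002]
contact_force: [-17.9, 6.3, 47.8]
grip_width: 0.0008
gripper_force: 26.6
```

Run:
```python
from h import *
print(manip.read_state()["contact_force"])
s=manip.grab_frame("scene")[190:310,310:450,::-1];t=manip.grab_frame("top")[150:270,345:485,::-1]
cv2.imwrite("pics/k2.png",np.hstack([cv2.resize(i,(400,343),interpolation=2) for i in (s,t)]))
```

```text
[-17.93403195   6.34905718  47.81834342]
```

View pics/k2.png

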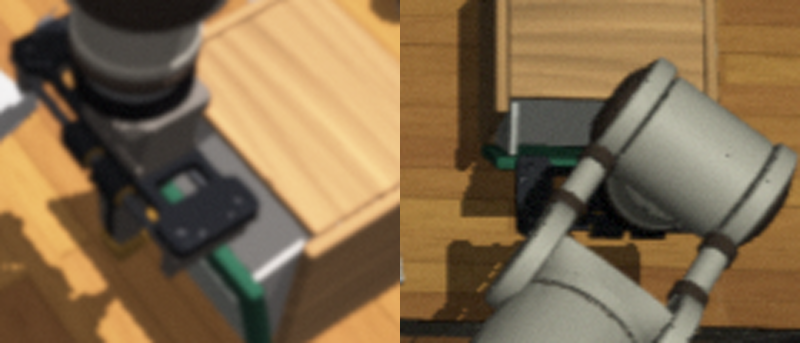

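>>> {"method": "jog_arm", "body": {"steps": [[[0,0,-0.008,0,0],[0,0,0,0,0]]]}}

```text
time: 5.2
tool_pos: [0.436, -0.166, 0.1067]
tcp_rot: [-0.0, 1.0, -0.001, 0.001]
contact_force: [0.5, -0.7, 0.5]
grip_width: 0.0004
gripper_force: 0.0
```

Run:
```python
from h import *
s=manip.read_state();print(s["contact_force"],s["grip_width"],s["gripper_force"],s["torque"])
s=manip.grab_frame("scene")[200:300,310:410,::-1]
cv2.imwrite("pics/k3.png",cv2.resize(s,(600,600),interpolation=2))
for n in("scene","top"):print([(np.round(d["position"],1),round(d["p"],2)) for d in manip.tip_of(n,"bin_mouth")])
```

```text
[ 0.46111658 -0.72534196  0.47826754] 0.00038273089310445537 0.0 [ 0.0178596   0.05351155 -0.0197081 ]
[(array([391.7, 249.9]), 0.95)]
[(array([418.4, 184.6]), 0.87)]
```

View pics/k3.png

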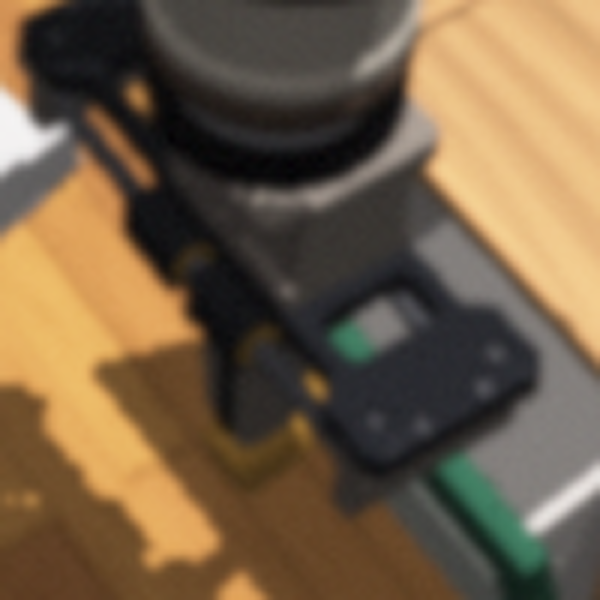

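Run:
```python
from h import *
np.set_printoptions(precision=3,suppress=True)
print(tri([ray("scene",(391.7,249.9)),ray("top",(418.4,184.6))]))
for f in np.arange(0,.75,.1):
    c,s=np.cos(f),np.sin(f); g=lambda x,z:np.array([.509+x*c-z*s,.006+z*c+x*s])
    print(round(f,1),"mouth",g(.061,.115),"knob",g(-.037,.125))
# knob pixel: from crop k3 (250,460)/6
print(ray("scene",(310+250/6,200+462/6)))
p,d=ray("scene",(310+250/6,200+462/6))
for y in(-.166,): t=(y-p[1])/d[1];print(p+d*t)
```

```text
(array([ 0.538, -0.172,  0.129]), [np.float64(0.004815570174439409), np.float64(0.0048155701744394125)])
0.0 mouth [0.57  0.121] knob [0.472 0.131]
0.1 mouth [0.558 0.127] knob [0.46  0.127]
0.2 mouth [0.546 0.131] knob [0.448 0.121]
0.3 mouth [0.533 0.134] knob [0.437 0.114]
0.4 mouth [0.52  0.136] knob [0.426 0.107]
0.5 mouth [0.507 0.136] knob [0.417 0.098]
0.6 mouth [0.494 0.135] knob [0.408 0.088]
0.7 mouth [0.482 0.133] knob [0.4   0.078]
(array([ 0.129, -0.539,  0.928]), array([ 0.321,  0.39 , -0.863]))
[ 0.436 -0.166  0.102]
```

>>> {"method": "jog_arm", "body": {"steps": [[[0,0,-0.04,0,1],[0,0,-0.04,0,1],[0,0,-0.04,0,1],[0,0.05,0,0,1],[0,0.05,0,0,1],[0,0.05,0,0,1],[0,0.05,0,0,1],[0,0,0,0,1]]]}}

```text
time: 6.15
tool_pos: [0.4339, 0.0402, 0.2242]
tcp_rot: [-0.004, 1.0, 0.001, -0.001]
contact_force: [0.8, -0.4, 0.3]
grip_width: 0.0621
gripper_force: 0.0
```

Run:
```python
from h import *
np.set_printoptions(precision=3,suppress=True)
s=manip.grab_frame("scene")[200:300,300:440,::-1];t=manip.grab_frame("top")[150:250,345:485,::-1]
cv2.imwrite("pics/k4.png",np.vstack([cv2.resize(i,(420,300),interpolation=2) for i in (s,t)]))
u=[max(manip.tip_of(n,"bin_mouth"),key=lambda d:d["p"])["position"] for n in("scene","top")]
print(u,tri([ray("scene",u[0]),ray("top",u[1])]))
```

```text
[[395.0, 248.5], [417.9, 185.8]] (array([ 0.539, -0.172,  0.132]), [np.float64(0.0005294435481139019), np.float64(0.0005294435481140805)])
```

View pics/k4.png

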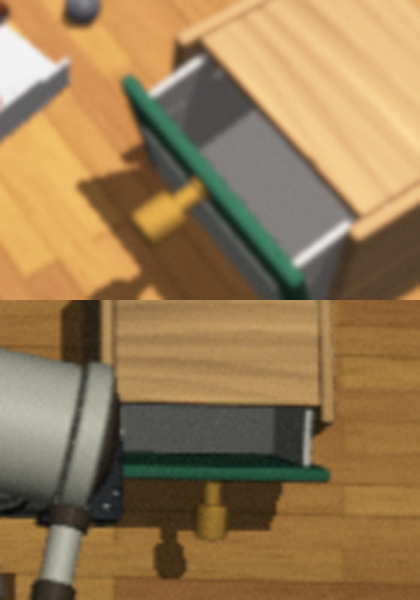

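Bin is about half open; knob head at scene (353,272), top (415,224).

Run:
```python
from h import *
np.set_printoptions(precision=3,suppress=True)
print(tri([ray("scene",(353.3,272.3)),ray("top",(415.3,224))]))
```

```text
(array([ 0.44 , -0.167,  0.119]), [np.float64(0.0005524650930902785), np.float64(0.0005524650930903096)])
```

Run:
```python
from h import *
np.set_printoptions(precision=1,suppress=True)
for y in (-.12,-.166,-.212): print("k.png tips",(proj("scene",(.470,y,.115))-[310,190])*2.857)
print("k.png knob", (proj("scene",(.472,-.166,.131))-[310,190])*2.857)
for y in (-.152,-.166,-.18): print("k3 tips",(proj("scene",(.436,y,.1067))-[310,200])*6,(proj("scene",(.436,y,.165))-[310,200])*6)
print("k3 knob", (proj("scene",(.44,-.166,.117))-[310,200])*6)
```

```text
k.png tips [121.5 172.4]
k.png tips [158.2 217.5]
k.png tips [196.9 265. ]
k.png knob [162.  204.3]
k3 tips [226.6 425.8] [233.6 333.5]
k3 tips [249.9 455.8] [258.2 364.2]
k3 tips [273.7 486.2] [283.2 395.4]
k3 knob [261.  434.7]
```

>>> {"method": "jog_arm", "body": {"steps": [[[-0.004,-0.05,0,0,1],[0,-0.05,0,0,1],[0,-0.05,0,0,1],[0,-0.05,0,0,1],[0,-0.008,0,0,1],[0,0,0,0,1]]]}}

```text
time: 6.95
tool_pos: [0.4382, -0.1755, 0.2247]
tcp_rot: [0.003, 1.0, 0.0, -0.0]
contact_force: [-0.5, 0.2, 1.0]
grip_width: 0.0917
gripper_force: 0.0
```

>>> {"method": "jog_arm", "body": {"steps": [[[0,0.01,0.03,0,1],[0,0,0.04,0,1],[0,0,0.04,0,1],[0,0,0.02,0,1],[0,0,0,0,0],[0,0,0,0,0],[0,0,0,0,0],[0,0,0,0,0],[0,0,0,0,0],[0,0,0,0,0]]]}}

```text
time: 7.95
tool_pos: [0.4394, -0.1633, 0.0958]
tcp_rot: [-0.0, 1.0, -0.0, 0.001]
contact_force: [-0.8, 0.0, 0.4]
grip_width: 0.0459
gripper_force: 0.0
```

>>> {"method": "jog_arm", "body": {"steps": [[[0,0,0,0,0],[0,0,0,0,0],[0,0,0,0,0]]]}}

```text
time: 8.25
tool_pos: [0.4397, -0.1669, 0.0957]
tcp_rot: [-0.0, 1.0, -0.004, 0.001]
contact_force: [1.7, -12.2, -6.1]
grip_width: 0.0236
gripper_force: 28.0
```

>>> {"method": "jog_arm", "body": {"steps": [[[0.005,0,0.003,0,0],[0.006,0,0.004,0,0],[0.005,0,0.004,0,0],[0.005,0,0.004,0,0]]]}}

```text
time: 8.65
tool_pos: [0.4202, -0.1671, 0.083]
tcp_rot: [-0.0, 1.0, -0.004, 0.003]
contact_force: [-1.9, -7.2, 9.1]
grip_width: 0.0235
gripper_force: 30.3
```

>>> {"method": "jog_arm", "body": {"steps": [[[0.005,0,0.004,0,0],[0.005,0,0.005,0,0],[0.004,0,0.005,0,0],[0.004,0,0.005,0,0],[0.003,0,0.005,0,0]]]}}

```text
time: 9.15
tool_pos: [0.395, -0.1671, 0.0586]
tcp_rot: [-0.001, 1.0, -0.004, -0.003]
contact_force: [-20.2, -9.0, 20.2]
grip_width: 0.0229
gripper_force: 31.9
```

>>> {"method": "jog_arm", "body": {"steps": [[[0.004,0,0,0,0],[0.003,0,0.003,0,0],[0,0,0,0,0]]]}}

```text
time: 9.45
tool_pos: [0.3929, -0.1672, 0.0566]
tcp_rot: [0.0, 1.0, -0.004, 0.003]
contact_force: [-1.0, -5.4, 12.0]
grip_width: 0.0227
gripper_force: 30.3
```

Run:
```python
from h import *
np.set_printoptions(precision=3,suppress=True)
s=manip.read_state();print(s["contact_force"],s["tool_pos"])
u=[]
for n in("scene","top"):
    manip.grab_frame(n); u.append(max(manip.tip_of(n,"bin_mouth"),key=lambda d:d["p"])["position"])
print(u,tri([ray("scene",u[0]),ray("top",u[1])]))
```

```text
[-0.998 -5.386 11.999] [ 0.393 -0.167  0.057]
[[369.9, 260.8], [416.0, 207.6]] (array([ 0.481, -0.167,  0.128]), [np.float64(0.0010077605943313464), np.float64(0.0010077605943313492)])
```

>>> {"method": "jog_arm", "body": {"steps": [[[0.002,0,0.004,0,0],[0,0,0,0,0],[0,0,0,0,0]]]}}

```text
time: 9.95
tool_pos: [0.3931, -0.1674, 0.056]
tcp_rot: [-0.0, 1.0, -0.004, 0.005]
contact_force: [-5.9, 3.0, 35.8]
grip_width: 0.023
gripper_force: 32.3
```

>>> {"method": "jog_arm", "body": {"steps": [[[0,0,-0.003,0,0.5],[0,0,0,0,1],[0,0,0,0,1],[0,0,0,0,1],[0,0,0,0,1],[0.02,0,0,0,1],[0.02,0,0,0,1],[0,0,-0.04,0,1],[0,0,-0.04,0,1],[0,0,-0.04,0,1]]]}}

```text
time: 10.95
tool_pos: [0.3473, -0.1626, 0.173]
tcp_rot: [-0.0, 1.0, 0.0, -0.001]
contact_force: [0.5, 0.3, 0.7]
grip_width: 0.0918
gripper_force: 0.0
```

>>> {"method": "jog_arm", "body": {"steps": [[[0,0.05,-0.02,0,1],[0,0.05,0,0,1],[-0.03,0.05,0,0,1],[-0.04,0.05,0,0,1],[0,0.02,0,0,1],[0,0,0,-1,1],[0,0,0,-0.9,1],[0,0,0,0,1]]]}}

```text
time: 11.75
tool_pos: [0.4046, 0.0356, 0.1902]
tcp_rot: [-0.1, 0.995, 0.0, -0.001]
contact_force: [0.8, 0.4, -0.2]
grip_width: 0.0918
gripper_force: 0.0
```

Run:
```python
from h import *
np.set_printoptions(precision=3,suppress=True)
u=[]
s=manip.grab_frame("scene")[:,:,::-1];t=manip.grab_frame("top")[:,:,::-1]
for n in("scene","top"):
    u.append(max(manip.tip_of(n,"bin_mouth"),key=lambda d:d["p"])["position"])
print(u,tri([ray("scene",u[0]),ray("top",u[1])]))
for n in("scene","top"):
    print([(np.round(d["position"],1),round(d["p"],2)) for d in manip.tip_of(n,"scoop_1_grip")])
cv2.imwrite("pics/b.png",np.hstack([cv2.resize(s[180:320,240:430],(475,350),interpolation=2),cv2.resize(t[140:280,330:460],(325,350),interpolation=2)]))
```

```text
[[370.6, 259.4], [418.1, 207.2]] (array([ 0.48 , -0.17 ,  0.139]), [np.float64(0.0015033783329831626), np.float64(0.0015033783329833751)])
[(array([288.8, 209.5]), 0.71)]
[(array([322.1, 226.2]), 0.97)]
```

View pics/b.png

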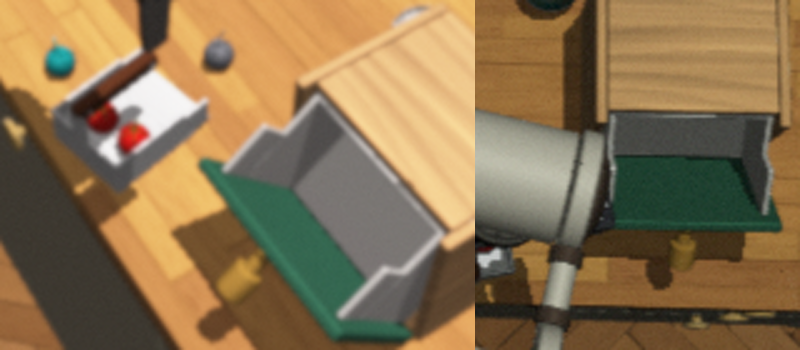

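Run:
```python
from h import *
np.set_printoptions(precision=3,suppress=True)
print(tri([ray("scene",(288.8,209.5)),ray("top",(322.1,226.2))]))
def at(n,uv,z):
    p,d=ray(n,uv); return p+d*(z-p[2])/d[2]
for n,f,(x0,y0,x1,y1) in(("top","t0",(312,208,340,256)),("scene","s0",(262,196,312,240))):
    im=cv2.imread(f"pics/{f}.png").astype(int); b,g,r=im[:,:,0],im[:,:,1],im[:,:,2]
    m=(r>g+15)&(r<120)&(g<75)&(g-b>-5)&(g>r*.35)
    k=np.zeros_like(m);k[y0:y1,x0:x1]=1;m&=k
    nn,l,st,_=cv2.connectedComponentsWithStats(m.astype(np.uint8));i=1+st[1:,4].argmax()
    ys,xs=np.nonzero(l==i);P=np.c_[xs,ys].astype(float);c=P.mean(0);v=np.linalg.svd(P-c,full_matrices=0)[2][0];q=(P-c)@v
    e=[c+v*q.min(),c+v*q.max()];print(n,st[i],[at(n,a,.095) for a in e],at(n,(e[0]+e[1])/2,.09))
```

```text
(array([0.429, 0.076, 0.077]), [np.float64(0.004335506416892606), np.float64(0.004335506416892535)])
top [321 215  19  37 211] [array([0.461, 0.074, 0.095]), array([0.367, 0.052, 0.095])] [0.414 0.063 0.09 ]
scene [268 201  35  33 292] [array([0.454, 0.071, 0.095]), array([0.361, 0.04 , 0.095])] [0.408 0.059 0.09 ]
```

>>> {"method": "jog_arm", "body": {"steps": [[[-0.028,0.025,0,-0.25,1],[0,0,0.03,0,1],[0,0,0.03,0,1],[0,0,0.03,0,1],[0,0,0.03,0,1],[0,0,0,0,1],[0,0,0,0,0],[0,0,0,0,0],[0,0,0,0,0],[0,0,0,0,0]]]}}

```text
time: 13.05
tool_pos: [0.4285, 0.0651, 0.0721]
tcp_rot: [-0.113, 0.994, -0.0, 0.001]
contact_force: [-0.7, 0.4, 0.0]
grip_width: 0.0619
gripper_force: 0.0
```

>>> {"method": "jog_arm", "body": {"steps": [[[0,0,0,0,0],[0,0,0,0,0],[0,0,0,0,0],[0,0,0,0,0],[0,0,0,0,0],[0,0,0,0,0],[0,0,0,0,0]]]}}

```text
time: 13.75
tool_pos: [0.4274, 0.0653, 0.0707]
tcp_rot: [-0.113, 0.994, 0.0, -0.0]
contact_force: [-0.3, -1.0, 0.7]
grip_width: 0.0061
gripper_force: 0.0
```

>>> {"method": "jog_arm", "body": {"steps": [[[0,0,0,0,0],[0,0,0,0,0]]]}}

```text
time: 13.95
tool_pos: [0.4274, 0.0653, 0.0708]
tcp_rot: [-0.113, 0.994, 0.0, -0.0]
contact_force: [-0.3, -0.9, -0.2]
grip_width: 0.0005
gripper_force: 0.0
```

Run:
```python
from h import *
np.set_printoptions(precision=3,suppress=True)
s=manip.grab_frame("scene")[170:290,220:380,::-1]
t=manip.grab_frame("top")[190:270,285:365,::-1]
cv2.imwrite("pics/g.png",np.hstack([cv2.resize(s,(800,600),interpolation=2)]))
s=manip.read_state();print(s["gripper_force"],s["grip_width"],s["tool_pos"],s["contact_force"])
for z in(.0707,.13):
  for y in (-.02,0,.02): print((proj("scene",(.4274+y*.22,.0653-y,z))-[220,170])*5)
for k in((.414-.049,.063-.011,.09),(.414+.049,.063+.011,.09)): print("bar",(proj("scene",k)-[220,170])*5)
```

```text
0.0 0.0006794307966922705 [0.427 0.065 0.071] [0.465 0.287 0.719]
[331.779 195.103]
[360.691 218.813]
[390.109 242.937]
[323.535 114.703]
[353.638 138.725]
[384.29  163.185]
bar [255.104 270.41 ]
bar [413.837 149.88 ]
```

View pics/g.png

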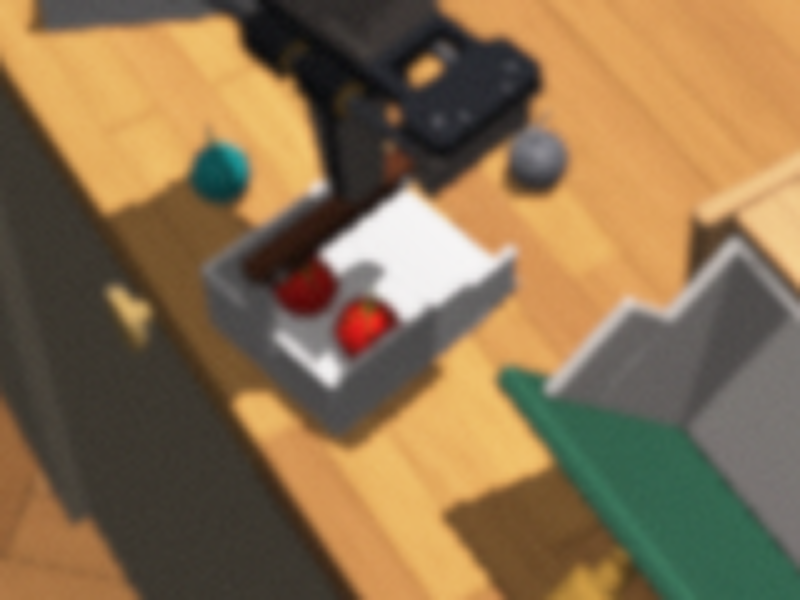

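The view shows the fingers shut above the handle (tips at crop (355,195), above the bar, about 20 mm higher than the reported TCP implies), scoop unmoved with both tomatoes at (305,285) and (365,325). I'll reopen, go about 25 mm lower and close again.

>>> {"method": "jog_arm", "body": {"steps": [[[0,0,-0.01,0,0.6],[0,0,0,0,0.6],[0,0,0,0,0.6],[0,0,0,0,0.6],[0,0,0,0,0.6],[0,0,0,0,0.6],[0,0,0.012,0,0.6],[0,0,0.012,0,0.6],[0,0,0.012,0,0.6],[0,0,0,0,0.6]]]}}

```text
time: 15.05
tool_pos: [0.4251, 0.0656, 0.0422]
tcp_rot: [-0.113, 0.994, 0.001, -0.002]
contact_force: [0.6, -0.3, -0.4]
grip_width: 0.0552
gripper_force: 0.0
```

>>> {"method": "jog_arm", "body": {"steps": [[[0,0,0,0,0],[0,0,0,0,0],[0,0,0,0,0],[0,0,0,0,0],[0,0,0,0,0],[0,0,0,0,0],[0,0,0,0,0]]]}}

```text
time: 15.75
tool_pos: [0.4275, 0.0655, 0.0449]
tcp_rot: [-0.113, 0.994, 0.0, 0.0]
contact_force: [-0.4, 0.7, 0.9]
grip_width: 0.0159
gripper_force: 30.0
```

>>> {"method": "jog_arm", "body": {"steps": [[[0,0,-0.005,0,0],[0,0,-0.01,0,0],[0,0,-0.015,0,0],[0,0,-0.02,0,0],[0,0,-0.02,0.2,0],[0,0,-0.02,0.4,0],[0,0,-0.02,0.6,0],[0,0,-0.02,0.8,0],[0,0,-0.02,0.8,0],[0,0,-0.02,0.8,0]]]}}

```text
time: 16.75
tool_pos: [0.4271, 0.0653, 0.216]
tcp_rot: [0.077, 0.997, -0.0, 0.0]
contact_force: [-1.2, -0.9, -2.9]
grip_width: 0.0157
gripper_force: 30.0
```

```bash
cat > look.py <<'E'
from h import *
import sys
np.set_printoptions(precision=3,suppress=True)
s=manip.read_state();print(s["contact_force"],s["torque"],s["joint_pos"],s["grip_width"],s["gripper_force"])
for n in("scene","top"):
    im=manip.grab_frame(n).astype(int);r,g,b=im[:,:,0],im[:,:,1],im[:,:,2]
    m=((r>110)&(g<.45*r)&(b<.45*r)).astype(np.uint8)
    k,l,st,c=cv2.connectedComponentsWithStats(m)
    print(n,"red",[(np.round(c[i]),st[i,4]) for i in range(1,k) if st[i,4]>8 and 230<c[i][0]<460 and 150<c[i][1]<300])
    for t in("tomato_1_mid","scoop_1_grip"):print(t,[(np.round(d["position"]),round(d["p"],2)) for d in manip.tip_of(n,t)])
E
python3 look.py
```

```text
[-1.214 -0.877 -2.899] [ 0.016 -0.086  0.039] [-0.129 -0.251  1.93  -0.     1.463 -1.545] 0.015717418325310328 29.95554506778717
scene red [(array([282., 188.]), np.int32(11))]
tomato_1_mid [(array([326., 203.]), 0.64), (array([268., 204.]), 0.53)]
scoop_1_grip [(array([282., 158.]), 0.93)]
top red []
tomato_1_mid [(array([316., 229.]), 0.63), (array([287., 240.]), 0.61)]
scoop_1_grip [(array([328., 222.]), 0.79), (array([334., 231.]), 0.34)]
```

>>> {"method": "jog_arm", "body": {"steps": [[[0,0,-0.01,0.8,0],[0,0,-0.01,0.9,0],[0,0,-0.01,0.9,0],[0,0,-0.005,0.9,0],[0,0,0,0.9,0],[0,0,0,0.9,0],[0,0,0,0.9,0],[0,0,0,0.9,0],[0,0,0,0.9,0],[0,0,0,0.9,0]]]}}

```text
time: 18.05
tool_pos: [0.4265, 0.0654, 0.2482]
tcp_rot: [0.517, 0.856, -0.001, -0.001]
contact_force: [-0.1, 0.3, -2.9]
grip_width: 0.0157
gripper_force: 30.0
```

>>> {"method": "jog_arm", "body": {"steps": [[[0,0,0,0.9,0],[0,0,0,0.9,0],[0,0,0,0.9,0],[0,0,0,0.9,0],[0,0,0,0.9,0],[0,0,0,0.9,0],[0,0,0,0.9,0],[0,0,0,0.9,0],[0,0,0,0.9,0],[0,0,0,0.9,0]]]}}

```text
time: 19.05
tool_pos: [0.4265, 0.0654, 0.2482]
tcp_rot: [0.849, 0.528, -0.001, -0.001]
contact_force: [0.3, 0.2, -2.4]
grip_width: 0.0154
gripper_force: 30.0
```

>>> {"method": "jog_arm", "body": {"steps": [[[0,0,0,0.9,0],[0,0,0,0.9,0],[0,0,0,0.9,0],[0,0,0,0.9,0],[0,0,0,0.9,0],[0,0,0,0.9,0],[0,0,0,0.9,0],[0,0,0,0.9,0],[0,0,0,0.9,0],[0,0,0,0.9,0]]]}}

```text
time: 20.05
tool_pos: [0.4265, 0.0654, 0.2482]
tcp_rot: [0.996, 0.085, -0.002, -0.0]
contact_force: [1.2, -0.5, -3.0]
grip_width: 0.0159
gripper_force: 30.0
```

```bash
python3 look.py
```

```text
[ 1.182 -0.549 -3.002] [-0.024  0.192 -0.014] [-0.129 -0.265  1.878 -0.     1.532  1.271] 0.015890814662180924 29.955283999443054
scene red [(array([283., 159.]), np.int32(45)), (array([298., 169.]), np.int32(77))]
tomato_1_mid [(array([302., 170.]), 0.58), (array([326., 201.]), 0.49), (array([268., 204.]), 0.47)]
scoop_1_grip [(array([284., 146.]), 0.7)]
top red []
tomato_1_mid [(array([285., 239.]), 0.39)]
scoop_1_grip [(array([325., 217.]), 0.9)]
```

>>> {"method": "jog_arm", "body": {"steps": [[[0,0,0,0.8,0],[0,0,0,0.8,0],[0.002,0.003,0,0,0],[0.004,0.006,0,0,0],[0.004,0.01,0,0,0],[0.004,0.014,0,0,0],[0.004,0.016,0,0,0],[0.004,0.016,0,0,0],[0.004,0.016,0,0,0],[0.004,0.016,0,0,0]]]}}

```text
time: 21.35
tool_pos: [0.4583, -0.0332, 0.2497]
tcp_rot: [1.0, 0.003, -0.0, 0.0]
contact_force: [0.6, 0.7, -3.3]
grip_width: 0.0161
gripper_force: 30.0
```

>>> {"method": "jog_arm", "body": {"steps": [[[0.004,0.016,0,0,0],[0.004,0.016,0,0,0],[0.004,0.016,0,0,0],[0.004,0.016,0,0,0],[0.004,0.016,0,0,0],[0.004,0.014,0,0,0],[0.004,0.01,0,0,0],[0.004,0.006,0,0,0],[0.004,0.003,0,0,0],[0.002,0,0,0,0]]]}}

```text
time: 22.35
tool_pos: [0.497, -0.1443, 0.2497]
tcp_rot: [1.0, 0.003, -0.0, -0.0]
contact_force: [-0.0, -0.1, -2.3]
grip_width: 0.0159
gripper_force: 30.0
```

```bash
python3 look.py
```

```text
[-0.025 -0.062 -2.263] [ 0.012  0.167 -0.007] [-0.517 -0.03   1.665  0.     1.506  1.048] 0.015885379815684622 29.957048892974854
scene red [(array([370., 211.]), np.int32(42)), (array([387., 224.]), np.int32(131))]
tomato_1_mid [(array([267., 204.]), 0.64), (array([387., 224.]), 0.63), (array([325., 204.]), 0.41)]
scoop_1_grip [(array([375., 198.]), 0.85)]
top red []
tomato_1_mid [(array([285., 237.]), 0.49), (array([318., 186.]), 0.48)]
scoop_1_grip [(array([418., 187.]), 0.82)]
```

>>> {"method": "jog_arm", "body": {"steps": [[[0.002,0.004,0,0,0],[0.002,0.008,0.005,0,0],[0,0.008,0.01,0,0],[0,0.003,0.012,0,0],[0,0,0.012,0,0],[0,0,0.006,0,0],[0,0,0.003,0,0],[0,0,0,0,0]]]}}

```text
time: 23.45
tool_pos: [0.5001, -0.1674, 0.2048]
tcp_rot: [1.0, 0.003, -0.0, 0.001]
contact_force: [-9.1, 2.5, 14.5]
grip_width: 0.0155
gripper_force: 30.0
```

>>> {"method": "jog_arm", "body": {"steps": [[[0,0,0.003,0,0],[0,0,0.003,0,0],[0,0,0,0,0]]]}}

```text
time: 23.75
tool_pos: [0.5009, -0.1675, 0.204]
tcp_rot: [1.0, 0.003, 0.001, 0.001]
contact_force: [-19.7, 8.4, 37.8]
grip_width: 0.016
gripper_force: 30.0
```

```bash
python3 look.py
```

```text
[-19.67    8.356  37.839] [ 1.628  3.63  -0.06 ] [-0.551  0.02   1.705 -0.001  1.413  1.014] 0.01602673198745517 30.007089972496033
scene red [(array([378., 232.]), np.int32(21)), (array([393., 245.]), np.int32(135))]
tomato_1_mid [(array([266., 202.]), 0.65), (array([394., 246.]), 0.59), (array([325., 204.]), 0.45)]
scoop_1_grip []
top red []
tomato_1_mid [(array([317., 190.]), 0.68), (array([286., 239.]), 0.56)]
scoop_1_grip [(array([427., 191.]), 0.67)]
```

>>> {"method": "jog_arm", "body": {"steps": [[[-0.004,0,0,0,0],[-0.004,0,0,0,0],[0,0,0,0,0]]]}}

```text
time: 24.35
tool_pos: [0.494, -0.1676, 0.2003]
tcp_rot: [1.0, 0.003, 0.002, 0.001]
contact_force: [-7.0, 3.6, 19.1]
grip_width: 0.0158
gripper_force: 30.0
```

>>> {"method": "jog_arm", "body": {"steps": [[[-0.006,0,0.002,0,0],[-0.006,0,0.003,0,0],[-0.006,0,0.004,0,0],[0,0,0,0,0]]]}}

```text
time: 24.75
tool_pos: [0.475, -0.1676, 0.1878]
tcp_rot: [1.0, 0.003, 0.001, 0.001]
contact_force: [-1.7, 0.6, 5.8]
grip_width: 0.0157
gripper_force: 30.0
```

```bash
python3 look.py
```

```text
[-1.688  0.65   5.782] [ 0.154  0.146 -0.001] [-0.58  -0.033  1.791 -0.     1.382  0.985] 0.015707576393533207 30.001780092716217
scene red [(array([309., 153.]), np.int32(9)), (array([389., 249.]), np.int32(99))]
tomato_1_mid [(array([325., 200.]), 0.7), (array([391., 250.]), 0.51), (array([267., 203.]), 0.48), (array([376., 235.]), 0.45)]
scoop_1_grip [(array([374., 232.]), 0.9), (array([394., 248.]), 0.27)]
top red []
tomato_1_mid [(array([318., 190.]), 0.48), (array([282., 239.]), 0.46)]
scoop_1_grip [(array([425., 205.]), 0.84)]
```

>>> {"method": "jog_arm", "body": {"steps": [[[-0.006,0,0.006,0,0],[-0.005,0,0.006,0,0],[-0.005,0,0.007,0,0],[-0.004,0,0.007,0,0],[0,0,0,0,0]]]}}

```text
time: 25.55
tool_pos: [0.4539, -0.1676, 0.1605]
tcp_rot: [1.0, 0.003, -0.001, 0.0]
contact_force: [-4.9, 0.0, 2.7]
grip_width: 0.0159
gripper_force: 30.0
```

```bash
python3 look.py
python3 - <<'E'
from h import *
# scoop white region angle: view silhouette rect
for d in manip.silhouettes("scene","scoop_1_grip")[:2]: print(d["p"],d["rect"],d["region"].sum())
E
```

```text
[-4.903  0.029  2.707] [-0.097  0.791  0.006] [-0.603 -0.061  1.872 -0.001  1.332  0.962] 0.015880980269659957 30.00133842229843
scene red [(array([309., 152.]), np.int32(10)), (array([345., 259.]), np.int32(21)), (array([360., 276.]), np.int32(89))]
tomato_1_mid [(array([325., 202.]), 0.67), (array([362., 279.]), 0.61), (array([266., 204.]), 0.48)]
scoop_1_grip [(array([360., 246.]), 0.73)]
top red []
tomato_1_mid [(array([420., 213.]), 0.65), (array([286., 240.]), 0.64), (array([319., 189.]), 0.63)]
scoop_1_grip [(array([418., 213.]), 0.88)]
0.61 [340.5, 230.0, 415.5, 290.1] 1176
```

Run:
```python
from h import *
np.set_printoptions(precision=3,suppress=True)
print(tri([ray("scene",(361,277)),ray("top",(420,213))]))
H=np.array([.509,.006]);c,s=np.cos(.7),np.sin(.7)
for uv in((345,259),(361,278)):
    p,d=ray("scene",uv)
    for x in(.42,.43,.44,.45,.46,.47):
        q=p+d*(x-p[0])/d[0]; dx,dz=q[0]-H[0],q[2]-H[1]; print(uv,q,"binframe",dx*c+dz*s-.061,-dx*s+dz*c-.115)
```

```text
(array([ 0.462, -0.179,  0.102]), [np.float64(0.009944854517024513), np.float64(0.009944854517024556)])
(345, 259) [ 0.42  -0.161  0.178] binframe -0.01828656375261803 0.07386323740595026
(345, 259) [ 0.43  -0.148  0.152] binframe -0.02724553196599852 0.047704072300760694
(345, 259) [ 0.44  -0.135  0.126] binframe -0.03620450017937902 0.021544907195571103
(345, 259) [ 0.45  -0.122  0.101] binframe -0.045163468392759504 -0.004614257909618502
(345, 259) [ 0.46  -0.109  0.075] binframe -0.054122436606139995 -0.030773423014808107
(345, 259) [ 0.47  -0.096  0.049] binframe -0.0630814048195204 -0.0569325881199976
(361, 278) [ 0.42  -0.213  0.182] binframe -0.015748541119877307 0.07687648404642435
(361, 278) [ 0.43  -0.202  0.156] binframe -0.02462031101043219 0.050820844437784604
(361, 278) [ 0.44  -0.191  0.131] binframe -0.03349208090098716 0.024765204829144752
(361, 278) [ 0.45  -0.179  0.105] binframe -0.042363850791542056 -0.0012904347794950033
(361, 278) [ 0.46  -0.168  0.079] binframe -0.05123562068209709 -0.027346074388134925
(361, 278) [ 0.47  -0.157  0.054] binframe -0.06010739057265198 -0.05340171399677468
```

Tomatoes have rolled to the lip but rest against the front panel; back the scoop off up and away to open the gap.

>>> {"method": "jog_arm", "body": {"steps": [[[0.004,0,-0.006,0,0],[0.006,0,-0.006,0,0],[0.006,0,-0.006,0,0],[0.006,0,-0.006,0,0],[0.006,0,-0.006,0,0],[0.005,0,-0.004,0,0],[0,0,0,0,0],[0,0,0,0,0]]]}}

```text
time: 26.7
tool_pos: [0.4877, -0.1673, 0.1946]
tcp_rot: [1.0, 0.003, -0.0, -0.0]
contact_force: [0.2, 0.4, -2.5]
grip_width: 0.0157
gripper_force: 30.0
```

```bash
python3 look.py
```

```text
[ 0.18   0.45  -2.543] [-0.031  0.301  0.044] [-0.565 -0.004  1.748 -0.     1.398  1.   ] 0.01573162416935767 29.9993634223938
scene red [(array([367., 263.]), np.int32(15)), (array([383., 280.]), np.int32(24))]
tomato_1_mid [(array([266., 205.]), 0.67), (array([325., 202.]), 0.63), (array([384., 281.]), 0.56)]
scoop_1_grip [(array([374., 225.]), 0.73)]
top red []
tomato_1_mid [(array([319., 188.]), 0.51), (array([282., 236.]), 0.45)]
scoop_1_grip [(array([425., 196.]), 0.76)]
```

Run:
```python
from h import *
np.set_printoptions(precision=3,suppress=True)
H=np.array([.509,.006]);c,s=np.cos(.7),np.sin(.7)
for uv in((367,263),(383,280)):
    p,d=ray("scene",uv)
    for z in(.14,.12,.1,.08,.06,.045,.03):
        q=p+d*(z-p[2])/d[2]; dx,dz=q[0]-H[0],q[2]-H[1]; print(uv,q,"binframe",dx*c+dz*s-.061,-dx*s+dz*c-.115)
```

```text
(367, 263) [ 0.467 -0.173  0.14 ] binframe -0.007161445062088483 0.014851951559175555
(367, 263) [ 0.475 -0.164  0.12 ] binframe -0.013494980176255389 -0.005962570601578787
(367, 263) [ 0.484 -0.155  0.1  ] binframe -0.019828515290422052 -0.02677709276233306
(367, 263) [ 0.492 -0.146  0.08 ] binframe -0.026162050404588806 -0.0475916149230874
(367, 263) [ 0.501 -0.136  0.06 ] binframe -0.03249558551875554 -0.06840613708384174
(367, 263) [ 0.507 -0.129  0.045] binframe -0.037245736854380554 -0.08401702870440741
(367, 263) [ 0.514 -0.122  0.03 ] binframe -0.041995888190005715 -0.09962792032497308
(383, 280) [ 0.47  -0.221  0.14 ] binframe -0.004610542027830518 0.012703355573732075
(383, 280) [ 0.479 -0.213  0.12 ] binframe -0.010879358367237205 -0.008165678459000333
(383, 280) [ 0.487 -0.205  0.1  ] binframe -0.01714817470664394 -0.029034712491732992
(383, 280) [ 0.496 -0.197  0.08 ] binframe -0.023416991046050703 -0.049903746524465484
(383, 280) [ 0.504 -0.189  0.06 ] binframe -0.029685807385457445 -0.07077278055719798
(383, 280) [ 0.511 -0.183  0.045] binframe -0.0343874196400124 -0.0864245560817473
(383, 280) [ 0.517 -0.177  0.03 ] binframe -0.03908903189456742 -0.1020763316062967
```

>>> {"method": "jog_arm", "body": {"steps": [[[0,0,-0.02,0,0],[0,0,-0.02,0,0],[0,0,-0.02,0,0],[0,-0.03,0,0,0],[0,-0.03,0,0,0],[-0.01,-0.03,0,0,0],[-0.02,-0.03,0,0,0],[-0.02,-0.03,0,0,0],[-0.02,-0.03,0,0,0],[-0.01,-0.025,0,0,0]]]}}

```text
time: 28.0
tool_pos: [0.4051, 0.0385, 0.2547]
tcp_rot: [1.0, 0.003, 0.0, -0.0]
contact_force: [1.0, 0.7, -2.2]
grip_width: 0.0156
gripper_force: 30.0
```

```bash
python3 look.py
```

```text
[ 0.974  0.724 -2.18 ] [-0.022  0.191 -0.031] [-0.204 -0.343  1.926  0.     1.559  1.36 ] 0.01562551669350079 29.99862492084503
scene red [(array([369., 264.]), np.int32(120)), (array([383., 281.]), np.int32(109))]
tomato_1_mid [(array([326., 204.]), 0.7), (array([265., 203.]), 0.62), (array([384., 280.]), 0.45)]
scoop_1_grip [(array([282., 156.]), 0.81)]
top red [(array([400., 201.]), np.int32(35)), (array([418., 201.]), np.int32(23))]
tomato_1_mid [(array([415., 201.]), 0.67), (array([285., 239.]), 0.46)]
scoop_1_grip [(array([335., 225.]), 0.55)]
```

Both tomatoes now show deep in the bin (scene (369,264), (383,281); top (400,201), (418,201)). Now set the scoop down, dragging the lip to turn it upright.

>>> {"method": "jog_arm", "body": {"steps": [[[-0.01,0.01,0.03,0,0],[-0.01,0.008,0.04,0,0],[0,0,0.04,0,0],[0,0,0.03,0,0],[0,0,0.03,0,0],[0,0,0.02,0,0],[0,0,0.005,0,0],[0,0,0,0,0]]]}}

```text
time: 29.1
tool_pos: [0.3868, 0.0185, 0.0598]
tcp_rot: [1.0, 0.002, -0.0, -0.0]
contact_force: [0.8, 0.0, -2.5]
grip_width: 0.0158
gripper_force: 30.0
```

>>> {"method": "jog_arm", "body": {"steps": [[[0,0,0.004,0,0],[0,0,0.003,0,0],[0,0,0,0,0]]]}}

```text
time: 29.4
tool_pos: [0.3915, 0.0181, 0.0574]
tcp_rot: [1.0, 0.003, 0.005, 0.001]
contact_force: [-1.8, 2.6, 16.6]
grip_width: 0.0159
gripper_force: 30.0
```

>>> {"method": "jog_arm", "body": {"steps": [[[0.005,0,0,0,0],[0.005,0,0,0,0],[0.005,0,0,0,0],[0,0,0,0,0]]]}}

```text
time: 29.8
tool_pos: [0.4054, 0.0183, 0.0561]
tcp_rot: [1.0, 0.003, 0.003, 0.001]
contact_force: [0.2, 1.1, 9.0]
grip_width: 0.0154
gripper_force: 30.0
```

```bash
cat > tilt.py <<'E'
from h import *
np.set_printoptions(precision=1,suppress=True)
s=manip.read_state();print(s["contact_force"],s["torque"],s["tool_pos"]*1000)
for n,lo in(("scene",(240,170,330,270)),("top",(290,190,370,270))):
    im=manip.grab_frame(n).astype(int);r,g,b=im[:,:,0],im[:,:,1],im[:,:,2]
    m=np.zeros(r.shape,bool);x0,y0,x1,y1=lo
    m[y0:y1,x0:x1]=((r>g+15)&(r<120)&(g<75)&(g-b>-5)&(g>r*.35))[y0:y1,x0:x1]
    k,l,st,c=cv2.connectedComponentsWithStats(m.astype(np.uint8));
    for i in range(1,k):
        if st[i,4]>25: print(n,"brown",st[i],c[i])
    for d in manip.silhouettes(n,"scoop_1_grip"):
        if d["p"]>.4: print(n,round(d["p"],2),np.round(d["rect"]),d["region"].sum(),cv2.minAreaRect(np.argwhere(d["region"])[:,::-1].astype(np.float32)))
E
python3 tilt.py
```

```text
[0.2 1.1 9. ] [ 0.1  0.5 -0. ] [405.4  18.3  56.1]
scene brown [240 214  45  56 286] [265.9 248.7]
scene brown [280 224  10  11  51] [284.8 229.1]
scene 0.56 [274. 220. 337. 266.] 1289 ((304.76226806640625, 233.61474609375), (42.63628387451172, 52.87923812866211), 50.194427490234375)
top brown [364 190   6  16  79] [366.9 197.3]
top brown [298 237  13  23 190] [302.7 249.7]
top brown [319 246  43  16 455] [339. 254.]
top brown [290 266  15   4  54] [296.4 267.6]
top brown [341 267  17   3  32] [349.1 268.3]
top 0.41 [326. 244. 347. 250.] 17 ((334.4351501464844, 246.5511932373047), (19.33722686767578, 3.0962929725646973), 6.709836959838867)
```

>>> {"method": "jog_arm", "body": {"steps": [[[0.006,0,0.002,0,0],[0.006,0,0.002,0,0],[0.006,0,0.002,0,0],[0,0,0,0,0]]]}}

```text
time: 30.4
tool_pos: [0.4252, 0.0183, 0.0509]
tcp_rot: [1.0, 0.003, 0.005, 0.001]
contact_force: [2.2, 1.7, 9.4]
grip_width: 0.0159
gripper_force: 30.0
```

>>> {"method": "jog_arm", "body": {"steps": [[[0.005,0,0.003,0,0],[0.005,0,0.003,0,0],[0.004,0,0.002,0,0],[0,0,0,0,0]]]}}

```text
time: 30.8
tool_pos: [0.4407, 0.0183, 0.0436]
tcp_rot: [1.0, 0.003, 0.007, 0.001]
contact_force: [4.7, 1.5, 10.2]
grip_width: 0.0153
gripper_force: 30.0
```

>>> {"method": "jog_arm", "body": {"steps": [[[0.003,0,0.003,0,0],[0.003,0,0.003,0,0],[0,0,0,0,0]]]}}

```text
time: 31.1
tool_pos: [0.4491, 0.0183, 0.0398]
tcp_rot: [1.0, 0.002, 0.009, 0.001]
contact_force: [3.8, 3.9, 19.8]
grip_width: 0.0156
gripper_force: 30.0
```

```bash
python3 tilt.py
```

```text
[ 3.8  3.9 19.8] [ 0.7 -0.5  0. ] [449.1  18.3  39.8]
scene brown [277 180  14   8  33] [285.4 182.9]
scene brown [240 214  45  56 261] [264.9 247.3]
scene brown [271 214  16  15  88] [279.1 219.8]
scene brown [296 218  10   9  54] [300.9 222.2]
scene 0.76 [277. 216. 341. 264.] 1525 ((309.260009765625, 234.18003845214844), (43.799991607666016, 52.99999237060547), 53.13010025024414)
top brown [297 223  13  37 298] [302.5 240.2]
top brown [290 266  12   4  45] [295.2 267.6]
top 0.73 [325. 228. 362. 246.] 541 ((341.5, 236.5), (17.0, 35.0), 90.0)
top 0.49 [377. 184. 452. 248.] 3201 ((415.0, 216.0), (64.0, 74.0), 90.0)
```

>>> {"method": "jog_arm", "body": {"steps": [[[0,0,-0.003,0,0],[0,0,0,0,0.3],[0,0,0,0,0.5],[0,0,0,0,0.7],[0,0,0,0,0.7],[0,0,0,0,0.7],[0,0,0,0,0.7],[0,0,0,0,0.7],[0,0,0,0,0.7],[0,0,0,0,0.7]]]}}

```text
time: 32.3
tool_pos: [0.4397, 0.0194, 0.0358]
tcp_rot: [1.0, 0.003, -0.0, 0.0]
contact_force: [0.4, 1.0, 0.3]
grip_width: 0.0644
gripper_force: 0.0
```

>>> {"method": "jog_arm", "body": {"steps": [[[0,0,-0.02,0,0.7],[0,0,-0.03,0,0.7],[0,0,-0.04,0,0.7],[0,0,-0.04,0,0.7],[0,0,-0.04,0,0.7],[0,-0.05,-0.03,0,0.7],[0,-0.05,-0.03,0,0.7],[0,-0.05,0,0,0.7],[0,-0.05,0,0,0.7],[0,-0.05,0,0,0.7]]]}}

```text
time: 33.3
tool_pos: [0.4381, 0.2572, 0.2576]
tcp_rot: [1.0, 0.003, 0.001, -0.0]
contact_force: [1.0, 0.3, 0.9]
grip_width: 0.0641
gripper_force: 0.0
```

```bash
python3 tilt.py; python3 look.py
python3 - <<'E'
from h import *
np.set_printoptions(precision=3,suppress=True)
im={n:manip.grab_frame(n) for n in("scene","top")}
u=[max(manip.tip_of(n,"bin_mouth"),key=lambda d:d["p"])["position"] for n in("scene","top")]
print("mouth",tri([ray("scene",u[0]),ray("top",u[1])]))
u=[max(manip.tip_of(n,"scoop_1_grip"),key=lambda d:d["p"]) for n in("scene","top")];print(u)
print("grip",tri([ray("scene",u[0]["position"]),ray("top",u[1]["position"])]))
E
```

```text
[1.  0.3 0.9] [ 0.   0.1 -0. ] [438.1 257.2 257.6]
scene brown [294 204  36  24 248] [312.7 216.5]
scene brown [240 214  38  56 115] [258.4 242.3]
scene 0.67 [277. 203. 341. 266.] 2233 ((310.6153564453125, 235.07691955566406), (43.164085388183594, 62.26543426513672), 60.255123138427734)
top brown [364 190   6  20 104] [366.8 199.6]
top brown [340 197   7  37 190] [343.  214.4]
top brown [367 227   3  16  26] [368.5 236.2]
top brown [290 266  80   4 234] [324.4 268. ]
top 0.76 [324. 197. 363. 246.] 1683 ((341.5, 222.0), (50.0, 37.0), 90.0)
[-0.228 -0.656  0.792] [-0.039  0.203 -0.028] [ 0.29  -0.06   1.68  -0.     1.521  1.853] 0.0642607034545318 0.0
scene red [(array([369., 265.]), np.int32(114)), (array([383., 281.]), np.int32(106))]
tomato_1_mid [(array([266., 202.]), 0.69), (array([382., 279.]), 0.49), (array([325., 201.]), 0.44)]
scoop_1_grip [(array([309., 218.]), 0.84)]
top red [(array([400., 201.]), np.int32(35)), (array([418., 202.]), np.int32(25))]
tomato_1_mid [(array([316., 186.]), 0.6), (array([285., 239.]), 0.57), (array([418., 199.]), 0.4)]
scoop_1_grip [(array([345., 222.]), 0.66), (array([417., 206.]), 0.47)]
mouth (array([ 0.486, -0.166,  0.123]), [np.float64(0.0037590031319054778), np.float64(0.0037590031319054253)])
[{'position': [309.0, 218.9], 'p': 0.91}, {'position': [344.0, 219.2], 'p': 0.74}]
grip (array([0.449, 0.018, 0.089]), [np.float64(0.003049337738246632), np.float64(0.0030493377382467372)])
```

Run:
```python
from h import *
np.set_printoptions(precision=3,suppress=True)
for a,b in(((329,205),(343,197.5)),((295,227),(343,233.5))): print("bar end",tri([ray("scene",a),ray("top",b)]))
H=np.array([.509,.006]);c,s=np.cos(.7),np.sin(.7)
for a,b in(((369,265),(400,201)),((383,281),(418,201.5))):
    q,e=tri([ray("scene",a),ray("top",b)]);dx,dz=q[0]-H[0],q[2]-H[1]
    print(q,e,"bin",dx*c+dz*s-.061,q[1]+.166,-dx*s+dz*c-.115)
```

```text
bar end (array([0.506, 0.022, 0.097]), [np.float64(0.002657823207376769), np.float64(0.0026578232073767565)])
bar end (array([0.412, 0.019, 0.083]), [np.float64(0.00279282010619244), np.float64(0.0027928201061924902)])
[ 0.51  -0.137  0.047] [np.float64(0.0026594911238184546), np.float64(0.002659491123818438)] bin -0.034185659444464875 0.028577832657017632 -0.08443277307870244
[ 0.51  -0.187  0.048] [np.float64(0.0019898032775058144), np.float64(0.001989803277505716)] bin -0.033050887740612045 -0.02104463440287771 -0.08346265999433461
```

Run:
```python
from h import *
np.set_printoptions(precision=2,suppress=True)
def axis(im,box):
    r,g,b=[im[:,:,i].astype(int) for i in range(3)];x0,y0,x1,y1=box
    m=np.zeros(r.shape,np.uint8);m[y0:y1,x0:x1]=((r>g+15)&(r<120)&(g<75)&(g-b>-5)&(g>r*.35))[y0:y1,x0:x1]
    k,l,st,c=cv2.connectedComponentsWithStats(m);i=1+st[1:,4].argmax();P=np.argwhere(l==i)[:,::-1].astype(float)
    v=np.linalg.svd(P-P.mean(0),full_matrices=0)[2][0];q=(P-P.mean(0))@v
    return np.degrees(np.arctan(v[1]/v[0])),np.ptp(q),P.mean(0)
s=manip.grab_frame("scene");t=manip.grab_frame("top")
now=axis(s,(285,195,340,240)),axis(t,(335,192,352,240))
ini=axis(cv2.imread("pics/s0.png")[:,:,::-1],(262,196,312,240)),axis(cv2.imread("pics/t0.png")[:,:,::-1],(312,208,340,256))
print("ini",ini,"\nnow",now)
def pred(mid,yaw,tilt):
    d=np.array([np.cos(yaw)*np.cos(tilt),np.sin(yaw)*np.cos(tilt),np.sin(tilt)])*.05
    o=[]
    for n in("scene","top"):
        v=proj(n,mid+d)-proj(n,mid-d);o+=[np.degrees(np.arctan(v[1]/v[0])),np.linalg.norm(v)]
    return np.array(o)
for y in(11,13,15):print("ini pred",y,pred(np.array([.413,.062,.086]),np.radians(y),0))
for y in(0,2):
  for ti in(0,5,10,20):print("now pred",y,ti,pred(np.array([.459,.019,.086]),np.radians(y),np.radians(ti)))
```

```text
ini ((np.float64(-42.82232538628126), np.float64(38.53235519088447), array([283.6 , 216.12])), (np.float64(77.91743570948654), np.float64(36.667738326592584), array([326.57, 233.84]))) 
now ((np.float64(-27.83857697846806), np.float64(41.640227811621486), array([313.56, 216.23])), (np.float64(-89.90230856375271), np.float64(36.00676781682802), array([342.99, 214.4 ])))
ini pred 11 [-35.78  39.89  80.29  37.75]
ini pred 13 [-37.6   39.59  78.29  37.76]
ini pred 15 [-39.45  39.29  76.28  37.76]
now pred 0 0 [-26.85  40.97 -88.99  37.28]
now pred 0 5 [-29.69  41.84 -88.78  37.6 ]
now pred 0 10 [-32.44  42.48 -88.57  37.63]
now pred 0 20 [-37.74  43.09 -88.15  36.84]
now pred 2 0 [-28.62  40.71  88.99  37.29]
now pred 2 5 [-31.43  41.64  89.22  37.6 ]
now pred 2 10 [-34.13  42.35  89.46  37.63]
now pred 2 20 [-39.35  43.07  89.93  36.83]
```

```bash
python3 -c "
from plant import manip
print(manip.sign_off())"
```

```text
the job is handed in; nothing more can be done
None
```

I opened the bin to its stop by the knob, poured both tomatoes into it, and set the empty scoop upright on the worktop with the arm clear. I handed it in at about 34 s and got no verdict back; the camera checks just before put everything within the limits.

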